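Slide the specimen holder under the reader's spring clip

TASK

Load the slide reader: with one fingertip press the spring clip's long plate down and keep it down, and with the other fingertip push the flat slide holder along its channel, under the raised clip foot, until it is fully home against the end stop; only then let the clip go so that its foot clamps the holder. Push only: do not lift or tip the holder, and leave the bottle, jar and beaker alone. Finish with the hand clear of everything.

Things in the scene. Friction and masses are not known exactly. Their poses are not given: they have to be found in the camera images.
- reader: White slide reader fixed to the bench; base plate x -160..100, y -55..105 mm, 20 mm high. Origin: bench level, below the channel centre line; x = pushing direction (away from robot), y left, z up. Channel floor z 20 mm, between rails 6 mm thick at y +-26.5 mm (tops z 25), open at the -x end. A white electronics box 45 mm high stands at x -20..90, y -105..-55 mm.
- stop (a point): Centre of the end stop's face at the channel's far end, reader (68, 0, 27) mm: an aluminium block 65 mm wide, 14 mm above the channel floor. The holder is home when its front edge touches it.
- clip (a joint): Steel spring clip: a rocker hinged along reader x at y 40, z 34 mm (tube radius 4). rad: 0 at rest, foot bars the channel rigidly; grows as the plate left of the hinge is pressed; 0.36 = hard stop. The foot clears the holder from 0.16; keep it past 0.2 until the holder is home. Spring: 2 N at the plate's middle to start, 6 N to hold fully down. Let go on the holder it rests near 0.13.
- foot (a point): Middle of the underside of the clip's black rubber foot, which hangs from a 10 mm wide steel bridge into the channel. Foot: reader x 15..25, y -8..10 mm. At rest 2 mm above the channel floor; with the plate fully down over 13 mm above it. The bridge's top is at z 39 mm at rest and rises to about 60 mm at its tip; hinge blocks at reader x -156 and 36 reach z 40 mm.
- plate (a point): Middle of the top of the clip's press plate: flat steel strip, reader x -152..18, y about 57..87 mm, 3 mm thick. At rest it slopes 0.36 rad up to the left, this point at reader z 39 mm; fully down it is level at z 27 mm. Press anywhere along it; a fingertip may slide along it. A second fingertip level with it, in the channel, is 7 mm above the floor, at the height of the lip.
- holder: Loose grey slide holder, 94 (x) x 50 (y) x 6 mm, about 60 g, one glass slide on it; a push lip 44 mm wide, 10 mm thick stands on its rear edge, top 18 mm above the underside. Origin: centre of underside, x to its front. Starts in the channel (1.5 mm play a side), front edge 4..24 mm short of the foot. Home: origin at reader (21, 0, 20) mm, foot on the slide's middle.
- lip (a point): Centre of the flat rear face of the holder and its lip, the face to push on: 47 mm behind the holder's origin and 12 mm above its underside; the lip's face is 44 mm wide and reaches 18 mm above the underside.
- reagent: Bystander: amber bottle, 36 mm diameter, 68 mm tall, origin under its centre.
- specimen: Bystander: pale jar with white lid, 50 mm diameter, 55 mm tall, origin under its centre.
- beaker: Bystander: white plastic beaker, 54 mm diameter, 60 mm tall, origin under its centre.
There are look-alikes about, which are no part of the job. Of the things that look like the holder, the middle-sized one is meant.

How it is judged (in metres and radians):
On the way, in this order (a step that is already met when the one before it is completed fails the run):
1. the clip is held open while the holder is still short of its foot (value of joint clip above 0.2 rad and x of holder in the frame of reader below -0.027 m), for 0.1 s.
2. the holder is fully home while the clip is still held open (value of joint clip above 0.2 rad and x of holder in the frame of reader above 0.018 m), for 0.1 s.
At the end, for the whole second after the job is handed in: The holder lies flat in the channel, at rest, within 3 mm of the end stop (origin at reader x 18 to 24 mm, y within 4 mm), and the released clip's foot rests on it (clip between 0.07 and 0.18 rad) (x of holder in the frame of reader between 0.018 and 0.024 m and y of holder in the frame of reader between -0.004 and 0.004 m and z of holder in the frame of reader below 0.023 m and angle between holder's own z axis and vertical below 0.06 rad and value of joint clip between 0.07 and 0.18 rad and linear speed of holder below 0.01 m/s); the robot touches nothing.
It fails at once if the holder is lifted or tipped (more than 7 mm off the channel floor or 0.15 rad) (z of holder in the frame of reader above 0.027 m or angle between holder's own z axis and vertical above 0.15 rad).
It fails at once if the clip is let down onto the holder before it is home (value of joint clip below 0.15 rad and x of holder in the frame of reader between -0.025 and 0.016 m).
It fails at once if a bystander is pushed more than 15 mm or tipped (distance of any of reagent, specimen, beaker from where it was at the start of the episode above 0.015 m or angle between any of reagent, specimen, beaker's own z axis and vertical above 0.3 rad).
It also fails if it takes over 43 s, if anything falls off the work surface, if the arm or the gripper's body presses on something with over 40 N, if the wrist force passes 120 N, or if a joint passes its speed limit or range.

ROBOT

A 7-joint arm with a two-finger parallel gripper is mounted at the origin on the work surface. World frame = base frame: x ahead of the robot, y to its left, z up, the work surface at z = 0. Lengths are in mm, angles in rad, forces in N, time in s.
With the tool pointing down it reaches from about 400 to 850 mm from the base axis. Payload 10.4 kg.
Tool frame: the origin (TCP) lies between the finger pads; the fingertips stand ahead of it and the grasp point (between the pads) is the TCP (tips_ahead is the z of the fingertips in the tool frame, in mm); z points along the fingers, y is the direction in which the jaws open and shut (so a half turn about z gives the same grasp; the last joint's range is limited). The gripper opens to 85 mm and grips with 20 to 120 N. Pads are 22 mm wide; open, the fingers measure 114 mm over their backs; the gripper's body (76 mm by 85 mm) begins 54 mm behind the grasp point. The pads swing forward as they close: fully open they stand 13 mm farther back than shut.
Start: joints at [-1.302, 0.332, -0.065, 1.46, 0.022, 1.35, -0.088], TCP at [179.784, 598.604, 250.338] pointing down, gripper open.
Joint ranges: [-2.6, 2.6], [-0.5, 2.12], [-1.47, 1.34], [0.16, 2.42], [-1.27, 4.41], [0.06, 2.06], [-2.6, 2.6]. Speed limits (rad/s): [2.22, 2.22, 2.79, 2.79, 3.14, 3.14, 3.14].

INTERFACE

Orientations are given as a unit quaternion [w, x, y, z].
In Python, from station import sense, camera, get_calibration, sign_off, tips_ahead gives the robot as it stands. The module is installed in compiled form; this text tells all that it offers.
- The arm moves only by the tool jog_arm, never from a script. Its argument "rows" is a list of rows, each a list of 5 numbers: the shift along the world's x, y, z in m, then the turn about the world's z in degrees, then the finger opening in m, from 0 to 0.0854. A call has 1 to 20 rows; each row is the pose to reach, as a shift and turn from the pose commanded when the call began; what a row does not reach only later rows make up. A row lasts 1/12 s, in which the tool goes at most 41.7 mm and 7.16 degrees, less where a joint would pass 70% of its speed; a pose out of reach is approached as far as the arm can. A call with a gripper value outside its range is refused whole. The fingers move at their own pace and stop on an object; the grip force is fixed at half the most. Time passes only in rows, so rows that repeat a pose let the fingers close. It gives the time, the measured TCP pose, the force and the opening at its end, in the units of the state.
- sense(): the state, without advancing time (a new reading comes with each control period).
- camera(name): name is "side" or "top"; returns the picture (420x560x3 uint8, red, green, blue); there is no depth.
- get_calibration(name): a dict with "mtx" (3x3 intrinsics, pixels), "xyz" and "orientation" of the camera in the world. Camera axes: x right, y down, z forward; pixel columns grow to the right and rows downward; lengths in mm; the calibration is good to about 2 mm. A picture is of the moment at which its call begins. get_calibration takes no time and is no camera call.
- sign_off(): hands the job in, once; it reports no verdict.
The state is a dict: "clock": time; "joint_pos": joint angles; "joint_vel": joint speeds; "tau": joint torques, N m; "eef_pos": TCP position; "orientation": TCP orientation; "contact_force": force on the tool from outside, world axes, zero at the start; "ft_torque": the same for the moment, N m; "opening": finger opening in mm.
Only numpy, scipy, OpenCV 4.12 (cv2) and the standard library are available. Lean on these libraries where they do the work, as an engineer would, in place of code of your own. Each camera call takes 0.05 s, during which the arm holds its last target.

## Working session

There is one attempt and no reset: what is moved stays moved. The work goes in short steps, Python scripts to look and compute and a tool call to move; the robot and the scene stay as the last step left them, time stands still between calls to the robot, and variables do not carry over. Pictures are saved under pics/ and viewed, and the job is handed in when it is done.

Besides the shell and the picture viewer there is one more tool, called after "Emit:" as name(argument=value, ...) on one line, values as JSON. jog_arm: Moves the arm, as the interface text tells. Its arguments: {"type":"object","properties":{"rows":{"type":"array"}},"required":["rows"]}

```bash
mkdir -p pics
cat > h.py <<'E'
import numpy as np,cv2
from station import *
from scipy.spatial.transform import Rotation as R
def cal(n):
    c=get_calibration(n);q=c["orientation"];return np.array(c["mtx"]),np.array(c["xyz"]),R.from_quat([q[1],q[2],q[3],q[0]]).as_matrix()
def ray(n,u,v,z):
    K,t,M=cal(n);d=M@np.linalg.solve(K,[u,v,1.]);return t+d*(z-t[2])/d[2]
def proj(n,p):
    K,t,M=cal(n);c=K@(M.T@(np.asarray(p,float)-t));return c[:2]/c[2]
def snap(n,f):
    a=camera(n);cv2.imwrite("pics/"+f,cv2.cvtColor(a,cv2.COLOR_RGB2BGR));return a
E
python3 - <<'E'
from h import *
print(sense(),tips_ahead if not callable(tips_ahead) else tips_ahead())
for n in("top","side"):
    print(get_calibration(n));snap(n,n+"0.png")
E
```

```text
{'clock': 0.0, 'joint_pos': array([-1.30160401,  0.33288521, -0.06467508,  1.46095778,  0.02160913,
        1.34986991, -0.08850933]), 'joint_vel': array([-0.00073811, -0.00062192, -0.00116638,  0.00035435, -0.00021249,
        0.00022806,  0.00039019]), 'tau': array([ 8.49073640e-04, -6.25448871e+01,  4.96135920e-02, -3.91608596e+01,
        1.63086306e-02,  1.00418204e-02,  5.06429092e-05]), 'eef_pos': array([179.71438012, 598.24390598, 249.49965602]), 'orientation': array([-6.26660000e-05,  1.45383811e-01,  9.89375076e-01, -7.09565608e-04]), 'contact_force': array([ 0.49539433,  0.18507346, -0.23900915]), 'ft_torque': array([-0.01532277, -0.00145525,  0.00254858]), 'opening': 85.42650494137271} 19.0
{'mtx': array([[417.01579379,   0.        , 280.24984777],
       [  0.        , 417.01579379, 213.41187828],
       [  0.        ,   0.        ,   1.        ]]), 'xyz': array([552.87885962,  62.9353196 , 972.71024834]), 'orientation': array([ 0.02835141, -0.70261871,  0.71061018, -0.02358649])}
{'mtx': array([[445.76661076,   0.        , 280.62675788],
       [  0.        , 445.76661076, 220.76228877],
       [  0.        ,   0.        ,   1.        ]]), 'xyz': array([  96.58764105, -469.36083019,  679.18305942]), 'orientation': array([-0.39429217,  0.84258198, -0.33255215,  0.15491404])}
```

View pics/top0.png

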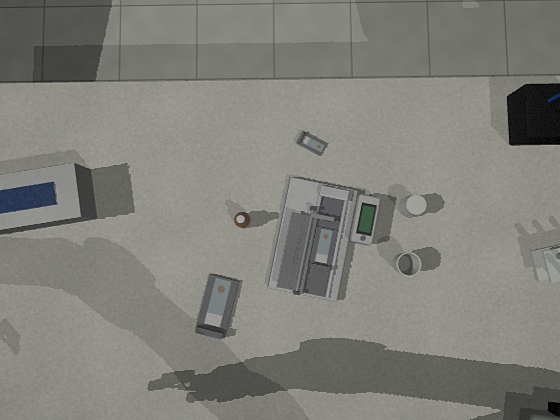

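View pics/side0.png

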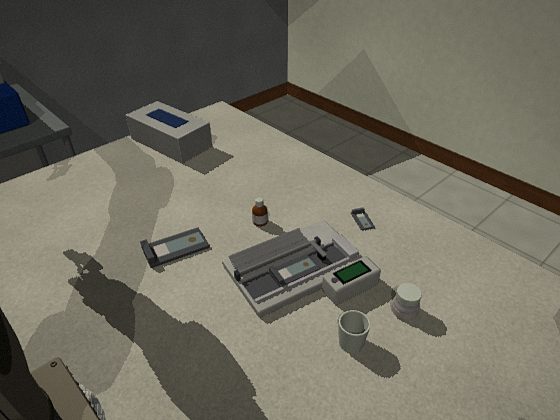

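Run:
```python
from h import *
a=cv2.imread("pics/top0.png");b=cv2.imread("pics/side0.png")
cv2.imwrite("pics/top0z.png",cv2.resize(a[165:310,220:400],None,fx=4.4,fy=4.1,interpolation=cv2.INTER_CUBIC)[:600])
cv2.imwrite("pics/side0z.png",cv2.resize(b[210:325,210:390],None,fx=4.4,fy=4.4,interpolation=cv2.INTER_CUBIC))
for u,v in((280,210),(280,100),(400,210),(290,178),(268,288),(338,299)):print(u,v,ray("top",u,v,20).round(1))
print(proj("top",[180,598,250]),proj("side",[180,598,250]))
```

```text
280 210 [630.9  69.5  20. ]
280 100 [888.9  66.6  20. ]
400 210 [ 627.7 -205.    20. ]
290 178 [704.6  45.6  20. ]
268 288 [454.2  98.5  20. ]
338 299 [428.1 -59.1  20. ]
[-34.41319722 471.40154195] [-43.28906893 120.45804884]
```

View pics/top0z.png

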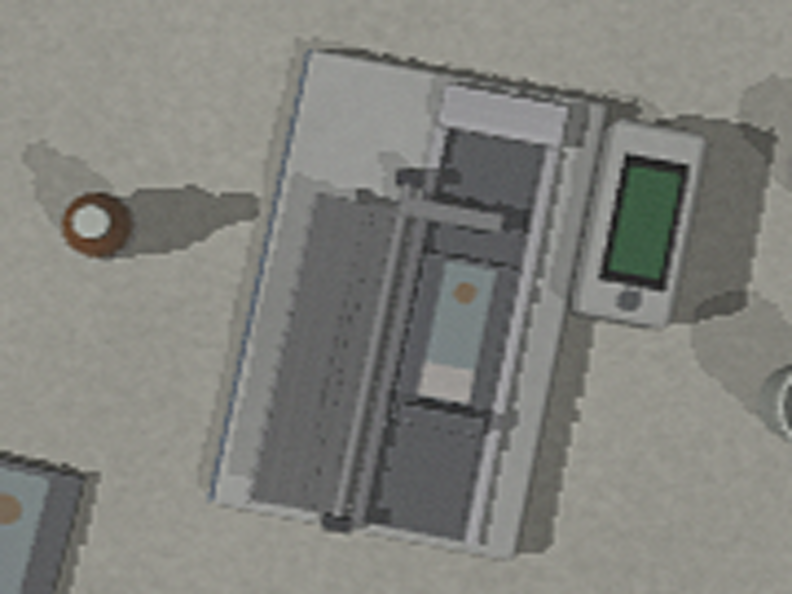

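View pics/side0z.png

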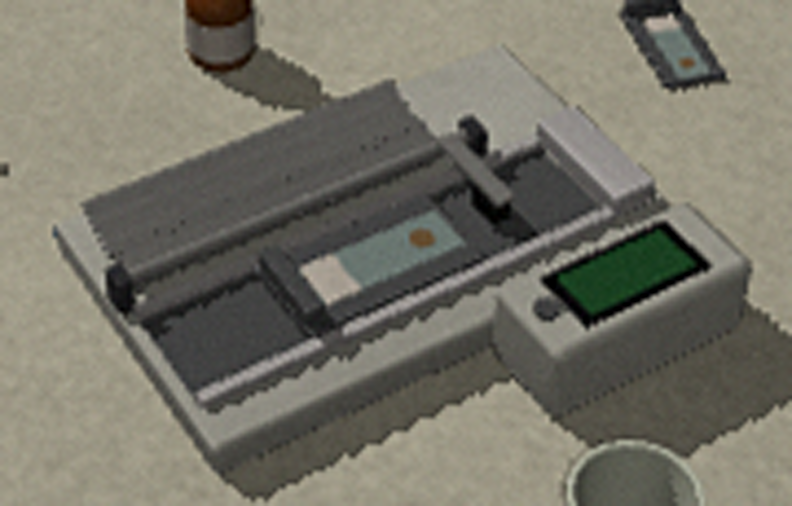

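```bash
cat > fit.py <<'E'
from h import *
from scipy.optimize import least_squares
T=lambda U,V:((U+.5)/4.4-.5+220,(V+.5)/4.1-.5+165)
S=lambda U,V:((U+.5)/4.4-.5+210,(V+.5)/4.4-.5+210)
P=[("top",(100,105,20),T(312,50)),("top",(-160,105,20),T(212,500)),("top",(-160,-55,20),T(511,557)),("top",(100,-55,20),T(606,104)),
("side",(-160,105,20),S(55,228)),("side",(-160,-55,20),S(213,447)),("side",(100,105,20),S(505,47))]
def W(p,x):
    c,s=np.cos(x[2]),np.sin(x[2]);return np.array([x[0]+c*p[0]-s*p[1],x[1]+s*p[0]+c*p[1],p[2]])
f=lambda x:np.concatenate([proj(n,W(p,x))-q for n,p,q in P])
r=least_squares(f,[560,0,-.2]);X=r.x
def inv(w):
    c,s=np.cos(X[2]),np.sin(X[2]);d=np.asarray(w)[:2]-X[:2];return np.array([c*d[0]+s*d[1],-s*d[0]+c*d[1]])
E
python3 - <<'E'
from fit import *
print(X,np.degrees(X[2]));print(r.fun.reshape(-1,2).round(1))
# checks: zoom px
for n,t,z in [("lip top rear L",T(402,402),38),("lip top rear R",T(490,415),38),("front R holder",T(518,268),26),("front edge mid",T(470,256),26),("stop face L",T(445,130),34),("stop face R",T(563,144),34)]:
    print(n,inv(ray("top",*t,z)).round(1))
for n,t,z in [("lip top rear L",S(262,252),38),("lip top rear R",S(310,325),38),("front R holder",S(497,243),26)]:
    print(n,inv(ray("side",*t,z)).round(1))
for k,p in dict(plate=(-67,72,39),foot=(20,0,22),stop=(68,0,27),tube=(-156,40,38)).items():
    a=proj("top",W(p,X));b=proj("side",W(p,X));print(k,W(p,X).round(1),((a-[220,165])*[4.4,4.1]).round(),((b-210)*4.4).round())
E
```

```text
[ 5.90983310e+02 -3.68863248e+01 -2.14873291e-01] -12.311332730493476
[[-0.  -1.6]
 [-0.4  0.2]
 [ 1.2  0.8]
 [ 1.4 -0.9]
 [-1.  -1.6]
 [-0.4  1.2]
 [-0.9 -1.2]]
lip top rear L [-86.4  20.6]
lip top rear R [-84.3 -24.4]
front R holder [ -2.5 -24.3]
front edge mid [-0.9  1.2]
stop face L [64.2 28.1]
stop face R [ 68.8 -32.8]
lip top rear L [-92.3  20.5]
lip top rear R [-96.1 -28.7]
front R holder [  9.9 -20.1]
plate [540.9  47.7  39. ] [308. 346.] [253. 162.]
foot [610.5 -41.2  22. ] [478. 218.] [488. 213.]
stop [657.4 -51.4  27. ] [497. 133.] [571. 170.]
tube [447.1  35.5  38. ] [335. 520.] [115. 276.]
```

Emit:
jog_arm(rows=[[0.025,-0.03,0,1,0.056],[0.05,-0.06,0,2,0.056],[0.075,-0.09,0,3,0.056],[0.1,-0.12,0,4,0.056],[0.125,-0.15,0,4.4,0.056],[0.15,-0.18,0,4.4,0.056],[0.175,-0.21,0,4.4,0.056],[0.2,-0.24,0,4.4,0.056],[0.215,-0.27,0,4.4,0.056],[0.225,-0.3,0,4.4,0.056],[0.235,-0.33,0,4.4,0.056],[0.245,-0.36,0,4.4,0.056],[0.255,-0.4,-0.01,4.4,0.056],[0.265,-0.44,-0.02,4.4,0.056],[0.275,-0.48,-0.03,4.4,0.056],[0.285,-0.52,-0.05,4.4,0.056],[0.295,-0.55,-0.07,4.4,0.056],[0.297,-0.573,-0.09,4.4,0.056],[0.297,-0.573,-0.1,4.4,0.056],[0.297,-0.573,-0.11,4.4,0.056]])

```text
clock: 1.77
eef_pos: [476.2, 24.3, 139.2]
orientation: [-0.001, 0.109, 0.994, -0.0]
contact_force: [0.3, 0.4, -0.6]
opening: 56.1
```

```bash
cat >> fit.py <<'E'
def st():
    s=sense();q=s["orientation"];M=R.from_quat([q[1],q[2],q[3],q[0]]).as_matrix()
    e=s["eef_pos"];print("t",round(s["clock"],2),"eef",e.round(1),"reader",inv(e).round(1),"jawdeg",np.degrees(np.arctan2(M[1,1],M[0,1])).round(2),"op",round(s["opening"],1),"F",s["contact_force"].round(1),"z",M[:,2].round(3));return s
def zoom(n,f,box,k):
    a=snap(n,"raw_"+f);x,y,x2,y2=box
    cv2.imwrite("pics/"+f,cv2.resize(cv2.cvtColor(a,cv2.COLOR_RGB2BGR)[y:y2,x:x2],None,fx=k,fy=k,interpolation=cv2.INTER_CUBIC))
E
python3 - <<'E'
from fit import *
st();print(tips_ahead() if callable(tips_ahead) else tips_ahead)
zoom("side","side1.png",(190,180,390,330),4);zoom("top","top1.png",(220,165,400,310),4)
st()
E
```

```text
t 1.77 eef [476.2  24.3 139.2] reader [-125.1   35.3] jawdeg 77.51 op 56.1 F [ 0.3  0.4 -0.6] z [-0.001 -0.    -1.   ]
19.0
t 1.87 eef [475.8  26.4 139. ] reader [-126.    37.3] jawdeg 77.74 op 56.2 F [-0.3  1.  -0.2] z [-0.003 -0.    -1.   ]
```

View pics/side1.png

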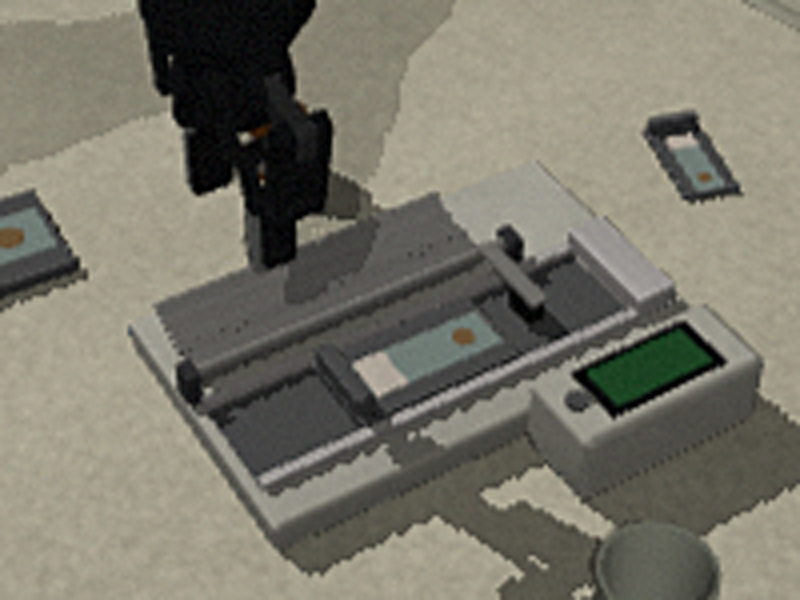

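View pics/top1.png

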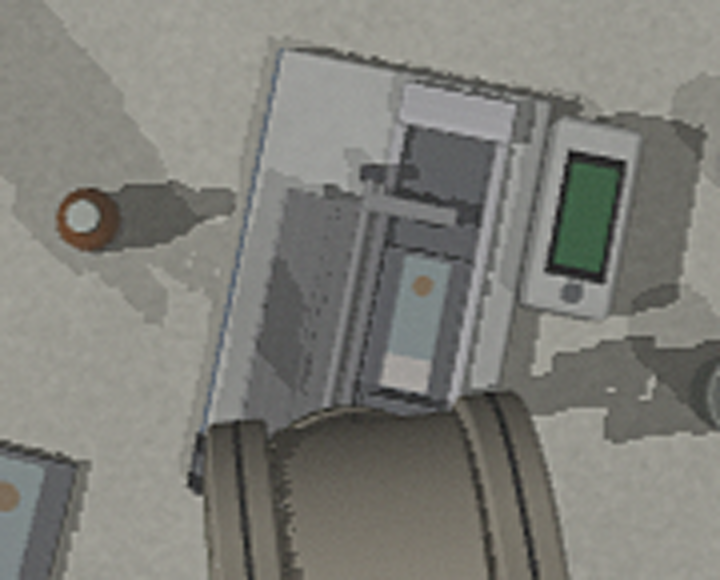

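Run:
```python
from fit import *
for z in (110,115,120,125):
  for y in (2,72):
    for dx in (-11,11): print(z,y,dx,((proj("side",W((-126+dx,y,z),X))-[190,180])*4).round())
```

```text
110 2 -11 [249. 298.]
110 2 11 [291. 281.]
110 72 -11 [181. 211.]
110 72 11 [221. 196.]
115 2 -11 [248. 290.]
115 2 11 [291. 273.]
115 72 -11 [180. 203.]
115 72 11 [221. 188.]
120 2 -11 [248. 282.]
120 2 11 [290. 265.]
120 72 -11 [179. 195.]
120 72 11 [220. 180.]
125 2 -11 [247. 274.]
125 2 11 [290. 257.]
125 72 -11 [179. 187.]
125 72 11 [220. 172.]
```

Emit:
jog_arm(rows=[[0,0,-0.02,0,0.056],[0,0,-0.04,0,0.056],[0,0,-0.055,0,0.056],[0,0,-0.065,0,0.056],[0,0,-0.07,0,0.056],[0,0,-0.075,0,0.056],[0,0,-0.075,0,0.056],[0,0,-0.075,0,0.056]])

```text
clock: 2.53
eef_pos: [477.2, 25.9, 65.9]
orientation: [0.0, 0.107, 0.994, 0.0]
contact_force: [-0.2, -0.2, 0.5]
opening: 56.2
```

Run:
```python
from fit import *
st()
zoom("side","side2.png",(190,180,390,330),4);st()
```

```text
t 2.53 eef [477.2  25.9  65.9] reader [-124.5   37.1] jawdeg 77.7 op 56.2 F [-0.2 -0.2  0.5] z [ 0.001  0.    -1.   ]
t 2.58 eef [477.3  25.8  66. ] reader [-124.4   37. ] jawdeg 77.69 op 55.7 F [ 0.5 -0.3 -0.5] z [ 0.001  0.    -1.   ]
```

View pics/side2.png

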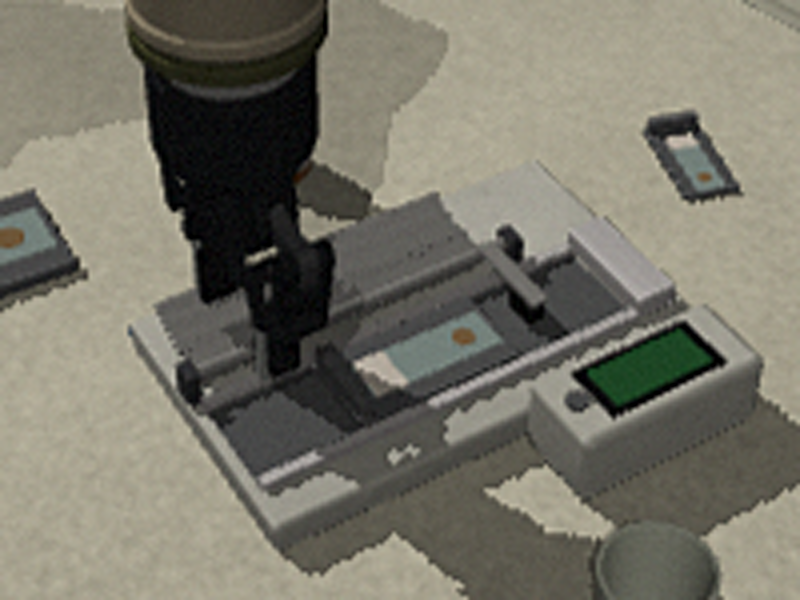

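Emit:
jog_arm(rows=[[0,0,-0.003,0,0.056],[0,0,-0.006,0,0.056],[0,0,-0.008,0,0.056],[0,0,-0.008,0,0.056],[0,0,-0.008,0,0.056]])

```text
clock: 3.0
eef_pos: [476.7, 25.6, 57.2]
orientation: [-0.0, 0.107, 0.994, -0.0]
contact_force: [-0.5, 0.8, 0.1]
opening: 56.1
```

Emit:
jog_arm(rows=[[0,0,-0.002,0,0.056],[0,0,-0.004,0,0.056],[0,0,-0.006,0,0.056],[0,0,-0.006,0,0.056],[0,0,-0.006,0,0.056]])

```text
clock: 3.42
eef_pos: [477.0, 25.8, 51.4]
orientation: [0.0, 0.107, 0.994, 0.0]
contact_force: [0.2, 0.4, 2.0]
opening: 56.2
```

Run:
```python
from fit import *
st()
zoom("side","side3.png",(190,180,390,330),4);st()
```

```text
t 3.42 eef [477.   25.8  51.4] reader [-124.8   36.9] jawdeg 77.69 op 56.2 F [0.2 0.4 2. ] z [ 0.  0. -1.]
t 3.47 eef [476.9  25.7  51.5] reader [-124.8   36.9] jawdeg 77.69 op 56.0 F [0.3 1.4 2.6] z [ 0.  0. -1.]
```

View pics/side3.png

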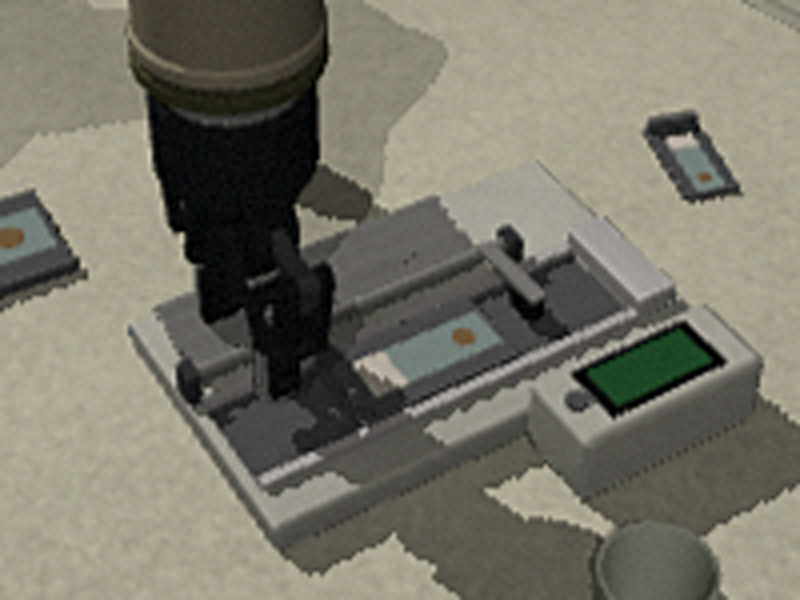

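Emit:
jog_arm(rows=[[0,0,-0.001,0,0.056],[0,0,-0.002,0,0.056],[0,0,-0.002,0,0.056],[0,0,-0.002,0,0.056]])

```text
clock: 3.8
eef_pos: [476.9, 25.7, 49.4]
orientation: [0.0, 0.107, 0.994, 0.0]
contact_force: [0.0, 1.7, 4.5]
opening: 56.1
```

Emit:
jog_arm(rows=[[0,0,-0.001,0,0.056],[0,0,-0.002,0,0.056],[0,0,-0.002,0,0.056],[0,0,-0.002,0,0.056]])

```text
clock: 4.13
eef_pos: [476.9, 25.7, 47.4]
orientation: [0.0, 0.107, 0.994, 0.0]
contact_force: [0.4, 1.7, 4.7]
opening: 56.1
```

Run:
```python
from fit import *
st()
zoom("side","side4.png",(190,180,390,330),4);st()
```

```text
t 4.13 eef [476.9  25.7  47.4] reader [-124.8   36.8] jawdeg 77.68 op 56.1 F [0.4 1.7 4.7] z [ 0.  0. -1.]
t 4.18 eef [476.9  25.7  47.4] reader [-124.8   36.8] jawdeg 77.68 op 55.8 F [0.2 2.1 3.3] z [ 0.  0. -1.]
```

View pics/side4.png

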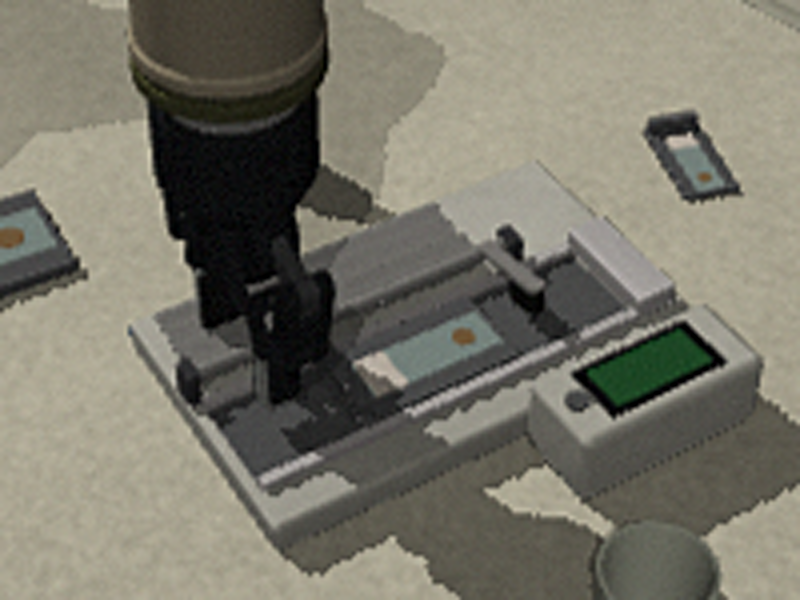

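Emit:
jog_arm(rows=[[0,0,-0.001,0,0.056],[0,0,-0.002,0,0.056],[0,0,-0.002,0,0.056],[0,0,-0.002,0,0.056]])

```text
clock: 4.52
eef_pos: [476.9, 25.6, 45.3]
orientation: [0.0, 0.107, 0.994, 0.0]
contact_force: [1.4, 1.9, 4.0]
opening: 55.9
```

Emit:
jog_arm(rows=[[0,0,-0.001,0,0.056],[0,0,-0.002,0,0.056],[0,0,-0.002,0,0.056],[0,0,-0.002,0,0.056]])

```text
clock: 4.85
eef_pos: [476.9, 25.4, 43.4]
orientation: [0.0, 0.107, 0.994, -0.0]
contact_force: [0.1, 0.5, 5.3]
opening: 55.7
```

Run:
```python
from fit import *
st()
zoom("side","side5.png",(190,180,390,330),4);st()
```

```text
t 4.85 eef [476.9  25.4  43.4] reader [-124.8   36.5] jawdeg 77.67 op 55.7 F [0.1 0.5 5.3] z [ 0. -0. -1.]
t 4.9 eef [476.8  25.4  43.4] reader [-124.8   36.5] jawdeg 77.67 op 56.0 F [0.4 1.5 5.3] z [ 0. -0. -1.]
```

View pics/side5.png

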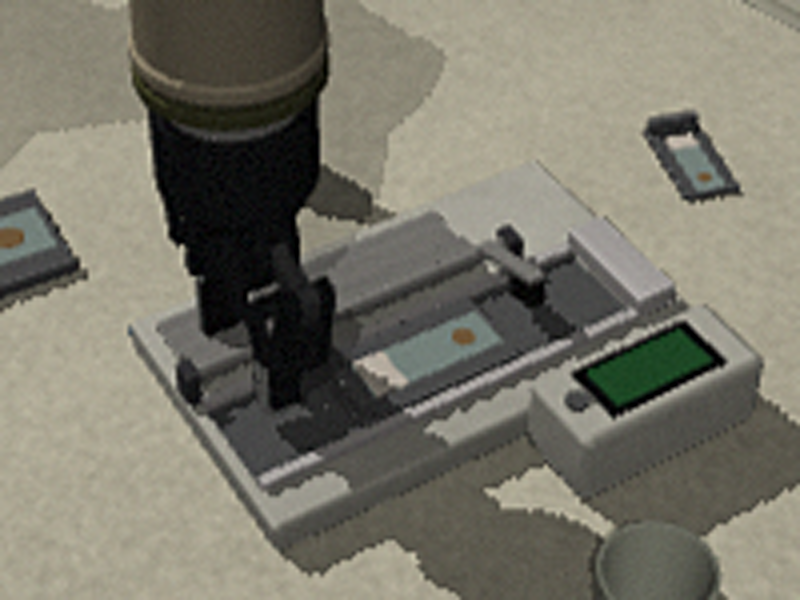

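Emit:
jog_arm(rows=[[0,0,-0.001,0,0.056],[0,0,-0.0015,0,0.056],[0,0,-0.0015,0,0.056],[0,0,-0.0015,0,0.056]])

```text
clock: 5.23
eef_pos: [476.8, 25.2, 41.9]
orientation: [0.0, 0.107, 0.994, -0.0]
contact_force: [-0.3, 0.1, 6.2]
opening: 56.0
```

Run:
```python
from fit import *
st()
zoom("side","side6.png",(250,200,350,275),8);st()
```

```text
t 5.23 eef [476.8  25.2  41.9] reader [-124.8   36.3] jawdeg 77.66 op 56.0 F [-0.3  0.1  6.2] z [ 0. -0. -1.]
t 5.28 eef [476.8  25.2  41.9] reader [-124.8   36.3] jawdeg 77.66 op 56.4 F [-0.5  0.1  6.4] z [ 0. -0. -1.]
```

View pics/side6.png

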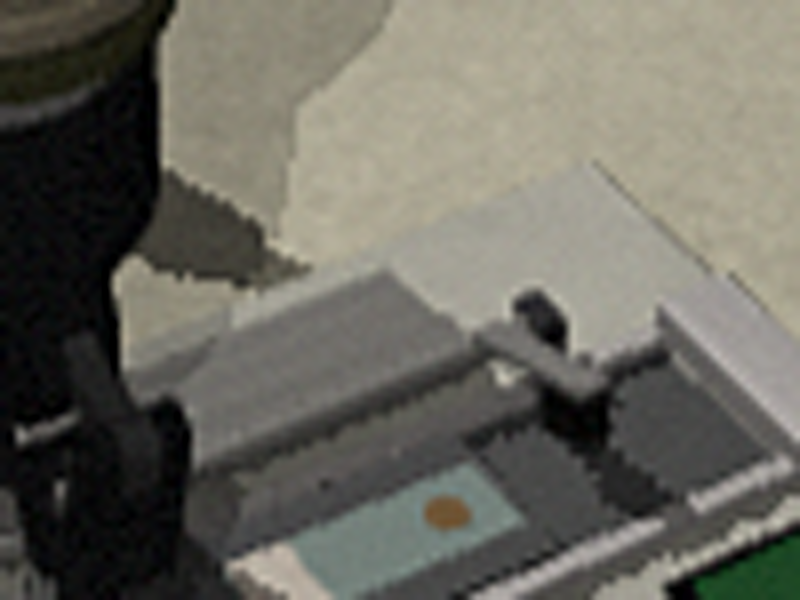

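Run:
```python
from fit import *
for th in (0,.1,.2,.25,.3,.36):
    f=.36-th;p=(18,40+47*np.cos(f)+7*np.sin(f),34-7*np.cos(f)+47*np.sin(f))
    q=proj("side",W(p,X)); print(th,((q-[250,200])*8).round(),((q-[190,180])*4).round())
```

```text
0 [385. 221.] [432. 190.]
0.1 [383. 232.] [432. 196.]
0.2 [382. 245.] [431. 202.]
0.25 [382. 251.] [431. 206.]
0.3 [382. 258.] [431. 209.]
0.36 [382. 267.] [431. 213.]
```

Emit:
jog_arm(rows=[[0.002,-0.0004,0,0,0.056],[0.0059,-0.0013,0,0,0.056],[0.0098,-0.0021,0,0,0.056],[0.0137,-0.003,0,0,0.056],[0.0176,-0.0038,0,0,0.056],[0.0215,-0.0047,0,0,0.056],[0.0254,-0.0055,0,0,0.056],[0.0293,-0.0064,0,0,0.056],[0.0322,-0.007,0,0,0.056],[0.0342,-0.0075,0,0,0.056],[0.0342,-0.0075,0,0,0.056],[0.0342,-0.0075,0,0,0.056]])

```text
clock: 6.28
eef_pos: [509.6, 18.1, 41.6]
orientation: [-0.002, 0.107, 0.994, -0.0]
contact_force: [-6.6, 1.8, 10.7]
opening: 55.9
```

Run:
```python
from fit import *
st()
zoom("side","side7.png",(190,180,390,330),4);st()
```

```text
t 6.28 eef [509.6  18.1  41.6] reader [-91.3  36.4] jawdeg 77.7 op 55.9 F [-6.6  1.8 10.7] z [-0.003  0.    -1.   ]
t 6.33 eef [509.6  18.1  41.6] reader [-91.3  36.4] jawdeg 77.7 op 55.7 F [-6.1  1.4 10.9] z [-0.003  0.    -1.   ]
```

View pics/side7.png

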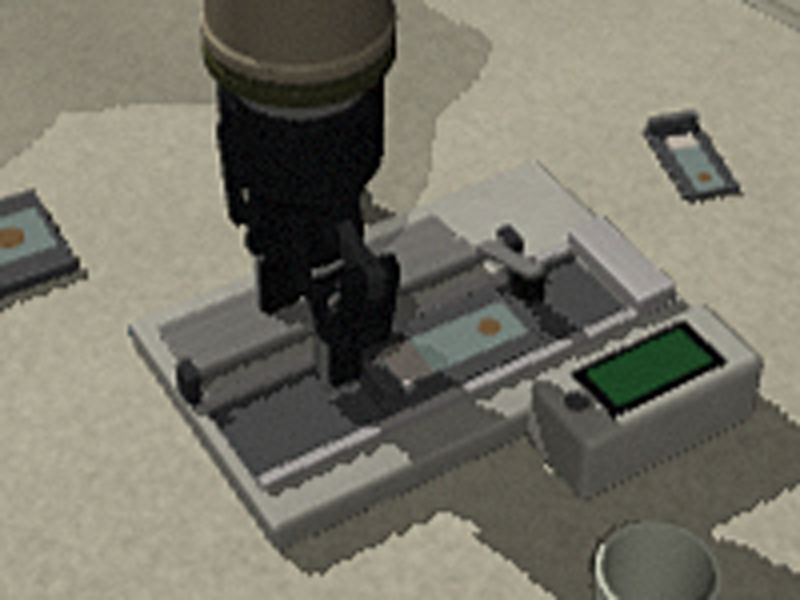

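Emit:
jog_arm(rows=[[0.002,-0.0004,0,0,0.056],[0.0049,-0.0011,0,0,0.056],[0.0078,-0.0017,0,0,0.056],[0.0107,-0.0023,0,0,0.056],[0.0137,-0.003,0,0,0.056],[0.0166,-0.0036,0,0,0.056],[0.0195,-0.0043,0,0,0.056],[0.0225,-0.0049,0,0,0.056],[0.0254,-0.0055,0,0,0.056],[0.0283,-0.0062,0,0,0.056],[0.0313,-0.0068,0,0,0.056],[0.0342,-0.0075,0,0,0.056],[0.0371,-0.0081,0,0,0.056],[0.0391,-0.0085,0,0,0.056],[0.0391,-0.0085,0,0,0.056],[0.0391,-0.0085,0,0,0.056]])

```text
clock: 7.67
eef_pos: [548.7, 9.7, 41.7]
orientation: [-0.002, 0.107, 0.994, 0.0]
contact_force: [-8.0, 1.3, 11.7]
opening: 55.8
```

Run:
```python
from fit import *
st()
zoom("side","side8.png",(190,180,390,330),4);st()
```

```text
t 7.67 eef [548.7   9.7  41.7] reader [-51.3  36.5] jawdeg 77.7 op 55.8 F [-8.   1.3 11.7] z [-0.003  0.    -1.   ]
t 7.72 eef [548.6   9.7  41.7] reader [-51.3  36.5] jawdeg 77.7 op 55.9 F [-6.7  1.  11.8] z [-0.003  0.    -1.   ]
```

View pics/side8.png

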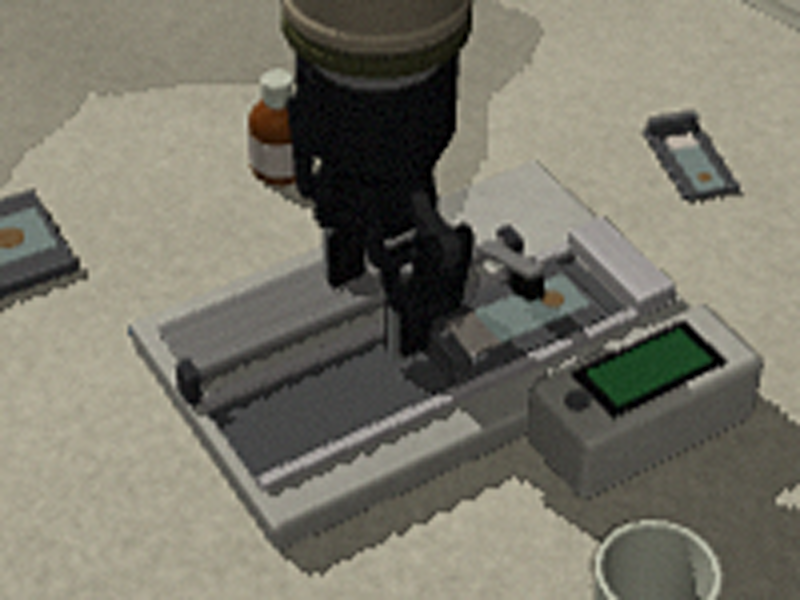

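Emit:
jog_arm(rows=[[0.002,-0.0004,0,0,0.056],[0.0039,-0.0009,0,0,0.056],[0.0059,-0.0013,0,0,0.056],[0.0078,-0.0017,0,0,0.056],[0.0098,-0.0021,0,0,0.056],[0.0098,-0.0021,0,0,0.056]])

```text
clock: 8.22
eef_pos: [558.2, 7.6, 41.7]
orientation: [-0.002, 0.107, 0.994, 0.0]
contact_force: [-8.9, 2.1, 14.0]
opening: 55.5
```

Emit:
jog_arm(rows=[[0.001,-0.0002,0,0,0.056],[0.002,-0.0004,0,0,0.056],[0.002,-0.0004,0,0,0.056],[0.002,-0.0004,0,0,0.056]])

```text
clock: 8.55
eef_pos: [560.1, 7.3, 41.7]
orientation: [-0.002, 0.107, 0.994, 0.0]
contact_force: [-9.7, 1.4, 13.1]
opening: 55.9
```

Emit:
jog_arm(rows=[[0.001,-0.0002,0,0,0.056],[0.002,-0.0004,0,0,0.056],[0.002,-0.0004,0,0,0.056],[0.002,-0.0004,0,0,0.056]])

```text
clock: 8.88
eef_pos: [562.0, 6.9, 41.7]
orientation: [-0.002, 0.107, 0.994, 0.0]
contact_force: [-9.6, 2.4, 13.6]
opening: 56.1
```

Run:
```python
from fit import *
st()
zoom("side","side9.png",(250,200,350,275),8);st()
```

```text
t 8.88 eef [562.    6.9  41.7] reader [-37.6  36.6] jawdeg 77.7 op 56.1 F [-9.6  2.4 13.6] z [-0.004  0.001 -1.   ]
t 8.93 eef [562.    6.9  41.7] reader [-37.6  36.6] jawdeg 77.7 op 56.0 F [-8.8  2.  13.9] z [-0.004  0.001 -1.   ]
```

View pics/side9.png

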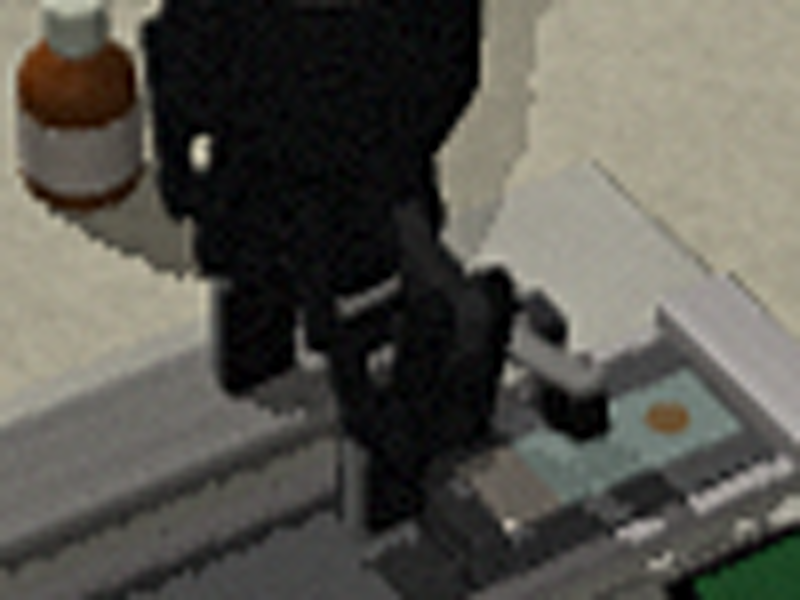

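Emit:
jog_arm(rows=[[0.001,-0.0002,0,0,0.056],[0.002,-0.0004,0,0,0.056],[0.002,-0.0004,0,0,0.056],[0.002,-0.0004,0,0,0.056]])

```text
clock: 9.27
eef_pos: [562.2, 6.8, 41.5]
orientation: [-0.004, 0.107, 0.994, 0.0]
contact_force: [-19.4, 3.5, 23.0]
opening: 56.1
```

Emit:
jog_arm(rows=[[0.001,-0.0002,0,0,0.056],[0.002,-0.0004,0,0,0.056],[0.002,-0.0004,0,0,0.056],[0.002,-0.0004,0,0,0.056]])

```text
clock: 9.6
eef_pos: [562.3, 6.8, 41.3]
orientation: [-0.006, 0.107, 0.994, 0.0]
contact_force: [-27.8, 4.0, 31.1]
opening: 56.0
```

Run:
```python
from fit import *
st()
zoom("side","side10.png",(250,200,350,275),8);zoom("top","top10.png",(260,165,380,255),6);st()
```

```text
t 9.6 eef [562.3   6.8  41.3] reader [-37.3  36.6] jawdeg 77.71 op 56.0 F [-27.8   4.   31.1] z [-0.013  0.002 -1.   ]
t 9.7 eef [562.4   6.8  41.4] reader [-37.3  36.6] jawdeg 77.71 op 56.0 F [-28.    4.   31.3] z [-0.012  0.002 -1.   ]
```

View pics/side10.png

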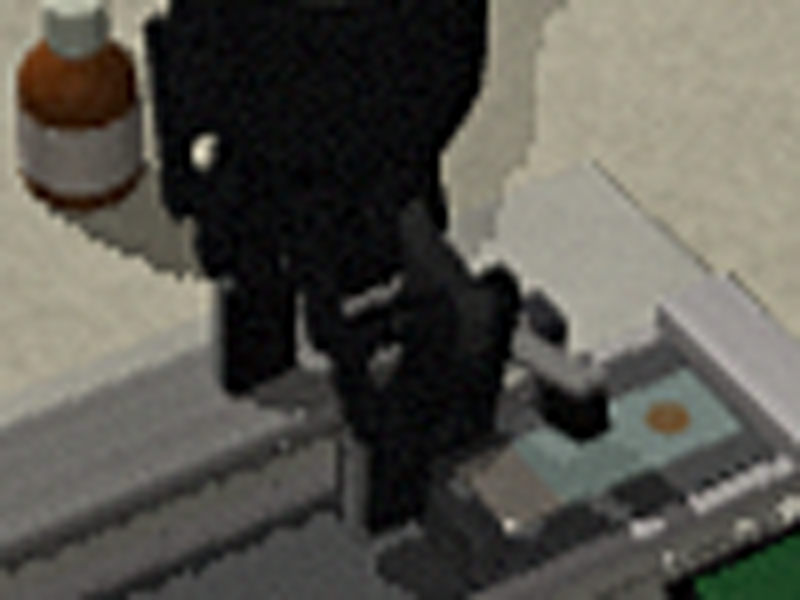

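View pics/top10.png

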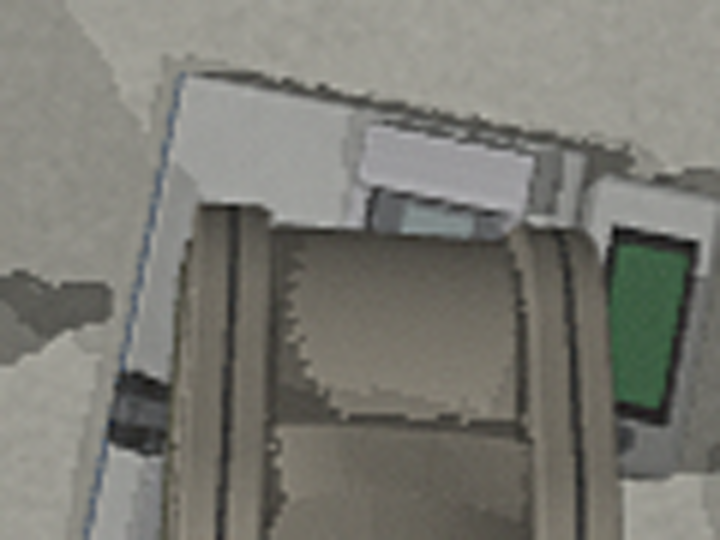

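Emit:
jog_arm(rows=[[-0.002,0.0004,0,0,0.056],[-0.0039,0.0009,0,0,0.056],[-0.0059,0.0013,0,0,0.056],[-0.0078,0.0017,0,0,0.056],[-0.0098,0.0021,0,0,0.056],[-0.0117,0.0026,0,0,0.056],[-0.0137,0.003,0,0,0.056],[-0.0137,0.003,0,0,0.056],[-0.0137,0.003,0,0,0.056]])

```text
clock: 10.45
eef_pos: [555.2, 8.2, 42.5]
orientation: [0.001, 0.108, 0.994, -0.0]
contact_force: [3.3, 0.8, 6.5]
opening: 55.9
```

Run:
```python
from fit import *
st()
zoom("side","side11.png",(250,200,350,275),8);st()
```

```text
t 10.45 eef [555.2   8.2  42.5] reader [-44.5  36.5] jawdeg 77.64 op 55.9 F [3.3 0.8 6.5] z [ 0.002 -0.    -1.   ]
t 10.5 eef [555.2   8.2  42.5] reader [-44.6  36.5] jawdeg 77.64 op 55.9 F [ 3.4 -0.5  6.5] z [ 0.002 -0.    -1.   ]
```

View pics/side11.png

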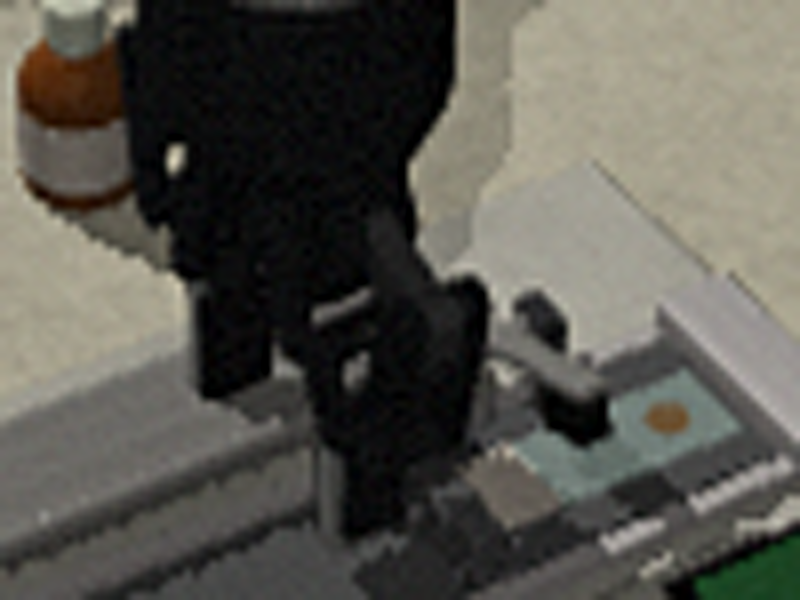

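Emit:
jog_arm(rows=[[0,0,0.002,0,0.056],[0,0,0.004,0,0.056],[0,0,0.006,0,0.056],[0,0,0.008,0,0.056],[0,0,0.011,0,0.056],[0,0,0.015,0,0.056],[0,0,0.025,0,0.056],[0,0,0.045,0,0.056],[0,0,0.07,0,0.056],[0,0,0.1,0,0.056],[-0.03,0,0.13,0,0.056],[-0.06,0,0.16,0,0.056],[-0.09,0.03,0.18,0,0.056],[-0.1,0.06,0.19,0,0.056],[-0.11,0.09,0.2,0,0.056],[-0.12,0.12,0.2,0,0.056],[-0.12,0.15,0.2,0,0.056],[-0.12,0.18,0.2,0,0.056],[-0.12,0.18,0.2,0,0.056],[-0.12,0.18,0.2,0,0.056]])

```text
clock: 12.17
eef_pos: [433.6, 189.9, 242.1]
orientation: [-0.0, 0.106, 0.994, -0.0]
contact_force: [-0.6, -0.8, -0.9]
opening: 56.3
```

Run:
```python
from fit import *
st()
zoom("side","side12.png",(190,180,390,330),4);zoom("top","top12.png",(220,165,400,310),4);st()
```

```text
t 12.17 eef [433.6 189.9 242.1] reader [-202.1  188.1] jawdeg 77.84 op 56.3 F [-0.6 -0.8 -0.9] z [-0.    -0.001 -1.   ]
t 12.27 eef [434.2 187.9 242. ] reader [-201.1  186.2] jawdeg 77.63 op 56.0 F [ 0.8 -0.9 -0.2] z [-0.    -0.001 -1.   ]
```

View pics/side12.png

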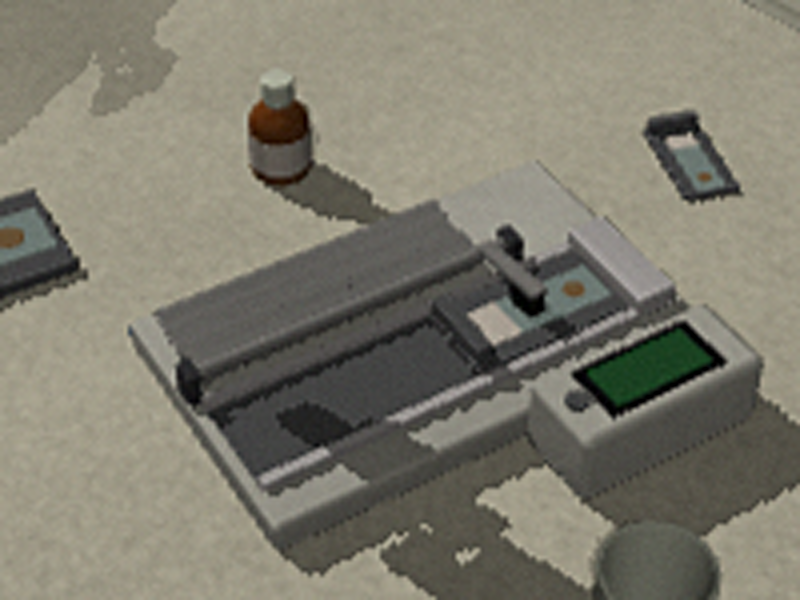

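View pics/top12.png

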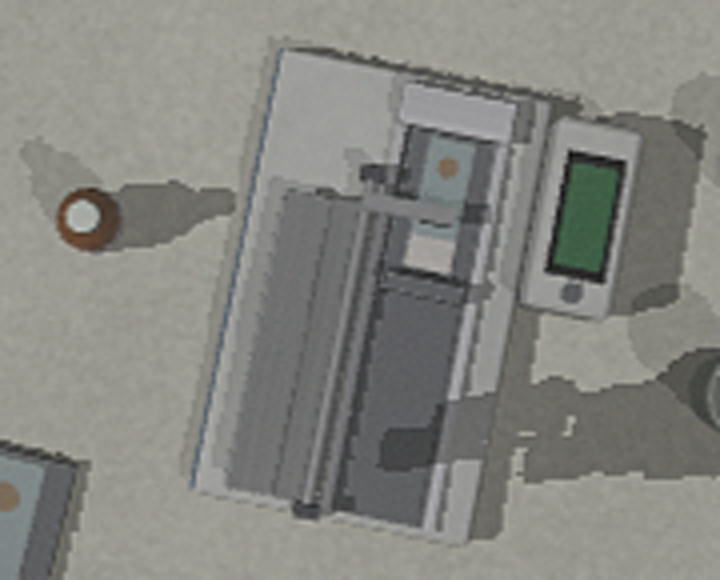

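Run:
```python
from fit import *
snap("side","side13.png");st()
print(sign_off())
```

```text
t 12.32 eef [434.3 187.6 242. ] reader [-200.9  186. ] jawdeg 77.58 op 55.8 F [-0.2 -0.5  0. ] z [-0. -0. -1.]
the job is handed in; nothing more can be done
None
```

The slide holder is home against the end stop and clamped under the clip. I handed the job in at 12.3 s of the 43 s allowed; no verdict is given at sign-off.

- **What I did:** One fingertip pressed the clip plate down to about 0.33 rad and then slid along it, while the other pushed the holder's lip down the channel. The push force rose sharply, to about 28 N, at the expected home position. The fingertip face was then at reader x of about -26 mm, which puts the holder origin at about 21 mm. I backed off 7 mm with the clip still open, lifted slowly to let it go, and moved the hand clear.
- **Last checks:** Both final pictures show the holder flush with the stop and the foot on the slide's middle. By eye, the plate's corner puts the clip near 0.13 rad. The bottle is where it was and still upright; I did not measure the jar and beaker, but the hand never went near them. The contact force was about 0 N with the hand 240 mm up and off to one side.
- **Disagreements:** The reader fit left errors of 1–2 pixels between the two views, so at the start they disagreed about the holder's position by several millimetres. I judged home by force and picture instead of by those coordinates alone.

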